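# Seat the assembly square in the corner jig and hold it

## Robot

A 6-joint arm with a two-finger parallel gripper is mounted at the origin on a cart in front of the work surface, level with it; the furniture and walls round the work are solid. World frame = base frame: x ahead of the robot, y to its left, z up, the work surface at z = 0. Lengths are in mm, angles in rad, forces in N, time in s.
With the tool pointing down it reaches from about 300 to 875 mm from the base axis. Payload 4.2 kg.
Tool frame: the origin (TCP) lies where the fingers leave the gripper's body, on its centre line; the fingertips stand 73 mm ahead of it and the grasp point (between the pads) lies ctrl.grasp_offset ahead of it (ctrl.grasp_offset is the distance from the TCP to the grasp point, in mm); z points along the fingers, y is the direction in which the jaws open and shut (so a half turn about z gives the same grasp; the last joint's range is limited). The gripper opens to 85 mm and grips with 20 to 120 N. Pads are 22 mm wide; open, the fingers measure 114 mm over their backs; the gripper's body (76 mm by 85 mm) begins 54 mm behind the grasp point. The pads swing forward as they close: fully open they stand 13 mm farther back than shut.
Start: joints at [1.306, 0.32, 1.565, -0, 1.257, -0.02], TCP at [139.357, 557.865, 303.938] pointing down, gripper open.
Joint ranges: [-3.11, 3.11], [-0.84, 2.01], [0.21, 2.61], [-1.34, 4.49], [0.05, 2.63], [-2.56, 2.56]. Speed limits (rad/s): [2.57, 2.57, 3.14, 3.14, 3.14, 3.14].

## Interface

Orientations are given as a 3x3 rotation matrix whose columns are the frame's x, y, z axes.
In Python, from cell import read_state, cams, workorder, ctrl gives the robot as it stands.
- The arm moves only by the tool jog_arm, never from a script. Its argument "deltas" is text: rows parted by semicolons, each of 7 numbers parted by spaces: the shift along the tool's x, y, z in mm, then the turn, a rotation vector about the tool's x, y, z in rad, then the closure, from -1 (fully open) to 1 (shut). In form: dx dy dz rx ry rz fingers; .... A call has 1 to 12 rows; each row is the pose to reach, as a shift and turn from the pose commanded when the call began, along the tool's axes at that moment; what a row does not reach only later rows make up. A row lasts 1/12 s, in which the tool goes at most 41.7 mm and 7.16 degrees, less where a joint would pass 70% of its speed; a pose out of reach is approached as far as the arm can. A call with a gripper value outside its range is refused whole. The fingers move at their own pace and stop on an object; "force" is the grip in N (left out, the last holds). Time passes only in rows, so rows that repeat a pose let the fingers close. It gives the time, the measured TCP pose, the force and the opening at its end, in the units of the state.
- read_state(): the state, without advancing time (a new reading comes with each control period).
- cams.capture(name): name is "scene" or "top"; returns the picture (420x560x3 uint8, red, green, blue); there is no depth.
- cams.camera_info(name): a dict with "K" (3x3 intrinsics, pixels), "world_from_camera" (4x4, takes a point from camera to world coordinates). Camera axes: x right, y down, z forward; pixel columns grow to the right and rows downward; lengths in mm; the calibration is good to about 2 mm. A picture is of the moment at which its call begins. camera_info takes no time and is no camera call.
- workorder.sign_off(): hands the job in, once; it reports no verdict.
The state is a dict: "t": time; "joint_pos": joint angles; "qvel": joint speeds; "tau": joint torques, N m; "tool_pos": TCP position; "tcp_rot": TCP orientation; "ft_force": force on the tool from outside, world axes, zero at the start; "moment": the same for the moment, N m; "opening": finger opening in mm.
Only numpy, scipy, OpenCV 4.12 (cv2) and the standard library are available. Lean on these libraries where they do the work, as an engineer would, in place of code of your own. Each camera call takes 0.05 s, during which the arm holds its last target.

## Task

Take the metal assembly square by its upright wooden handle, set it flat on the jig's baseboard and slide it in under the steel keeper strip until its outer corner is fully home, both outer edges flush against the two wooden fences. Finish while still gripping the handle and pressing the square firmly into the corner, with roughly 10 N on each fence, so that it stays square against both; do not let go. Leave the glass dish, the crystal, the blue spool and the jar where they are.

Things in the scene. Friction and masses are not known exactly. Their poses are not given: they have to be found in the camera images.
- square: Loose flat L-shaped aluminium square, about 0.35 kg, starts on the table: two legs at 90 deg, outer edges 120 mm, 28 mm wide, 14 mm thick. Origin: underside of the outer corner. x axis: the bisector, pointing OUT through that corner; legs run along (-1,1,0) and (-1,-1,0); z up. A 44 mm wide, 14 mm thick tongue between the legs reaches back to x=-102 mm and carries the handle.
- square_handle (a point): Top centre of the square's upright wooden handle, at x=-75, y=0, z=56 mm in the square's frame. The handle is a block 40 mm long along the square's x, 16 mm thick along its y, standing from z=14 to z=56 mm. Grip it across the 16 mm. Axes as the square's.
- jig: Corner jig fixed to the table, unyielding: plywood baseboard 12 mm thick, 176 mm square, with two wooden fences that meet at 90 deg. Origin: on the table, below the inside corner. x axis: the bisector, pointing into the corner; it opens to -x; z up. With the square home its axes match the jig's and its origin is 12 mm above the jig's. Fence faces run about 150 mm along (-1,1,0) and (-1,-1,0).
- jig_corner (a point): The inside corner where the two fences meet, on the top face of the baseboard (12 mm above the table). Baseboard and fences are waxed and the square's metal is polished: friction between them is low, about 0.25. Pressing high on the handle tips the square's nose down a little.
- keeper (a point): Underside centre of the flat steel keeper strip that bridges the fence tops across the corner, at x=-28, y=0, z=38 mm in the jig's frame. Strip: 20 mm wide along x, 106 mm along y, 3 mm thick, top at 41 mm. The gap below it is 26 mm high over the board: the 14 mm square slides under it, but cannot be lowered in from above.
- fence_left: The jig's fence on its +y side (left, seen from the robot), whose inner face runs along (-1,+1,0) in the jig's frame; the fence's frame equals the jig's frame (same origin and axes). Wood, 26 mm thick, 26 mm high above the board, top 38 mm above the table.
- fence_right: The jig's fence on its -y side (right, seen from the robot), whose inner face runs along (-1,-1,0) in the jig's frame; frame and section as for the other fence.
- glass_dish: Bystander: shallow eight-sided glass dish, 67 mm across, 18 mm high, origin at the centre of its underside. Leave in place.
- tourmaline: Bystander: rough black crystal, 54 x 147 x 42 mm, origin at the centre of its underside. Leave in place.
- spool_blue: Bystander: standing spool of blue thread, 51 mm diameter, 60 mm high, origin at the centre of its underside. Leave in place.
- cream_jar: Bystander: low white jar, 45 mm diameter, about 20 mm high, origin at the centre of its underside. Leave in place.

How it is judged (in metres and radians):
On the way:
1. the square, gripped and flat, has its outer corner under the keeper strip, within 45 mm of the jig's corner (distance between square and jig_corner below 0.045 m and angle between square's own z axis and vertical below 0.1 rad and contact force between the fingers and square above 1 N), for 0.05 s.
At the end, for the whole second after the job is handed in: Square flat on the baseboard (within 4 mm, tilt < 0.04 rad), corner within 3 mm of the fences' corner, square to the jig within 0.025 rad, pressed on each fence with over 2 N, still, and gripped by the fingers (over 3 N); dish, crystal, spool and jar within 20 mm of their places (horizontal distance between square and jig_corner below 0.003 m and angle between the x axis of square and the x axis of jig, either way round below 0.025 rad and z of square in the frame of jig_corner between -0.003 and 0.004 m and angle between square's own z axis and vertical below 0.04 rad and contact force between square and fence_left above 2 N and contact force between square and fence_right above 2 N and contact force between the fingers and square above 3 N and linear speed of square below 0.01 m/s and distance of each of glass_dish, tourmaline, spool_blue, cream_jar from where it was at the start of the episode below 0.02 m); the arm keeps its last pose, push and grip.
It fails at once if a bystander (dish, crystal, spool, jar) is pushed more than 30 mm from its place (distance of any of glass_dish, tourmaline, spool_blue, cream_jar from where it was at the start of the episode above 0.03 m).
It also fails if it takes over 48 s, if anything falls off the work surface, if the arm or the gripper's body presses on something with over 40 N, if the wrist force passes 120 N, or if a joint passes its speed limit or range.

## Working session

There is one attempt and no reset: what is moved stays moved. The work goes in short steps, Python scripts to look and compute and a tool call to move; the robot and the scene stay as the last step left them, time stands still between calls to the robot, and variables do not carry over. Pictures are saved under pics/ and viewed, and the job is handed in when it is done.

Besides the shell and the picture viewer there is one more tool, called by a JSON object that holds its "name" and its "arguments". jog_arm: Moves the arm, as the interface text tells. Its arguments: {"type":"object","properties":{"deltas":{"type":"string"},"force":{"type":"number"}},"required":["deltas"]}

```bash
mkdir -p pics; python3 - <<'E'
from cell import read_state, cams, workorder, ctrl
import cv2, numpy as np
s=read_state(); print(s['t'],s['tool_pos'],s['tcp_rot'],s['opening'],ctrl.grasp_offset)
for n in("scene","top"):
    im=cams.capture(n); cv2.imwrite(f"pics/{n}0.png",im[:,:,::-1]); i=cams.camera_info(n); print(n,np.array(i['K']).round(1).tolist(),np.array(i['world_from_camera']).round(3).tolist())
E
```

```text
0.0 [139.25562463 557.5302756  303.10259229] [[-9.70184741e-01  2.42366090e-01 -4.97804836e-04]
 [ 2.42366588e-01  9.70183304e-01 -1.67149716e-03]
 [ 7.78477103e-05 -1.74231230e-03 -9.99998479e-01]] 85.49043710699478 53.900000000000006
scene [[385.7, 0.0, 283.5], [0.0, 385.7, 204.1], [0.0, 0.0, 1.0]] [[-0.843, -0.379, 0.383, 195.849], [-0.538, 0.613, -0.578, 566.26], [-0.016, -0.693, -0.721, 826.581], [0.0, 0.0, 0.0, 1.0]]
top [[501.5, 0.0, 274.6], [0.0, 501.5, 209.8], [0.0, 0.0, 1.0]] [[-0.017, -0.995, 0.093, 461.963], [-1.0, 0.016, -0.013, -18.399], [0.012, -0.094, -0.996, 1495.773], [0.0, 0.0, 0.0, 1.0]]
```

View pics/scene0.png

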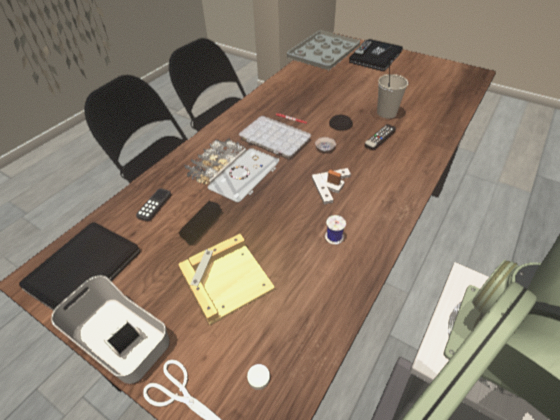

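View pics/top0.png

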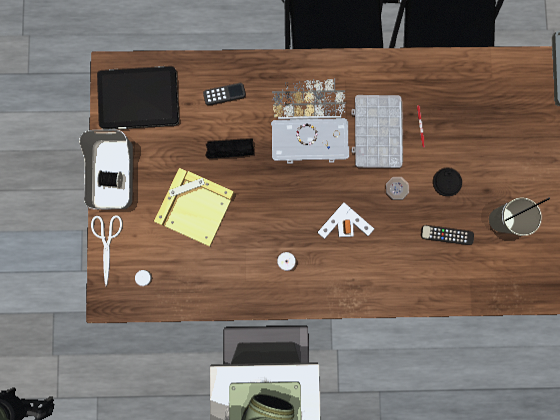

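The top view shows the square near (346,222) with its orange handle at (347,227), the jig near (195,207) with its keeper at (187,185), the spool at (286,261), the jar at (143,278), the dish at (397,188) and the crystal at (230,148). I'll zoom in on the square and the jig.

```bash
python3 - <<'E'
import cv2, numpy as np
t=cv2.imread('pics/top0.png'); s=cv2.imread('pics/scene0.png')
r=lambda a,k:cv2.resize(a,None,fx=k,fy=k,interpolation=cv2.INTER_CUBIC)
A=r(t[160:250,145:245],4);B=r(t[195:245,310:385],5)[:360]
C=r(s[225:325,170:280],4);D=r(s[160:210,300:360],5)
cv2.imwrite('pics/zA.png',np.hstack([A,np.pad(B,((0,360-B.shape[0]),(0,0),(0,0)))]))
cv2.imwrite('pics/zC.png',np.hstack([np.pad(D,((0,400-D.shape[0]),(0,0),(0,0))),C]))
E
```

```text
(no output)
```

View pics/zA.png

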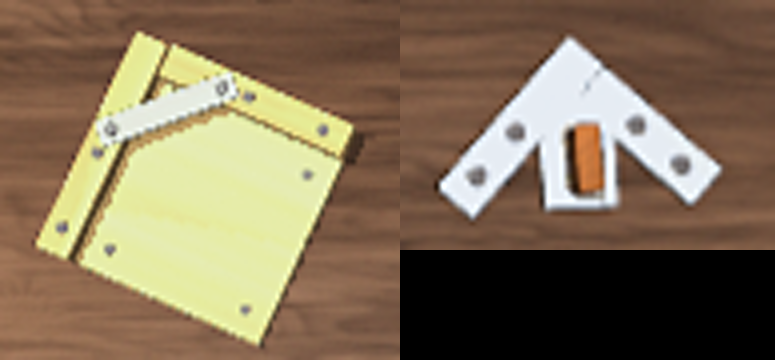

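View pics/zC.png

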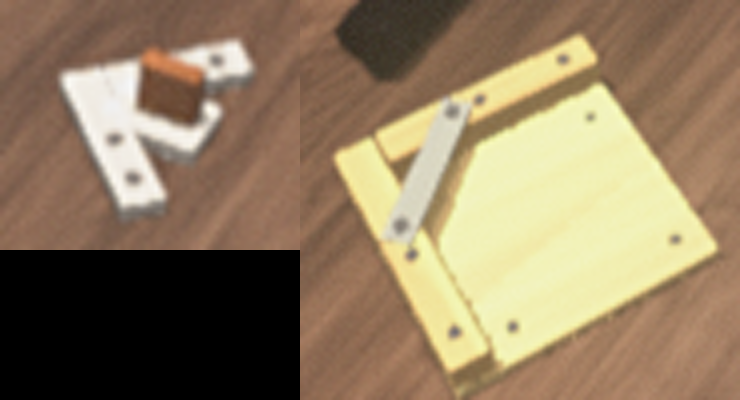

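```bash
cat > h.py <<'E'
import cv2, numpy as np
from cell import cams, read_state, ctrl
def ray(n,p,z):
    i=cams.camera_info(n);K=np.array(i['K']);T=np.array(i['world_from_camera'])
    p=np.atleast_2d(np.asarray(p,float)); d=np.c_[p,np.ones(len(p))]@np.linalg.inv(K).T@T[:3,:3].T
    o=T[:3,3]; return (o+d*((z-o[2])/d[:,2:]))[:,:2]
def proj(n,P):
    i=cams.camera_info(n);K=np.array(i['K']);T=np.linalg.inv(np.array(i['world_from_camera']))
    q=(np.atleast_2d(P)@T[:3,:3].T+T[:3,3])@K.T; return q[:,:2]/q[:,2:]
def big(m):
    c,_=cv2.findContours(m.astype(np.uint8)*255,cv2.RETR_EXTERNAL,cv2.CHAIN_APPROX_NONE); return max(c,key=cv2.contourArea)
def roi(im,x0,x1,y0,y1,k=6):
    return cv2.resize(im[y0:y1,x0:x1],None,fx=k,fy=k,interpolation=cv2.INTER_CUBIC)
def px(c,x0,y0,k=6): # upsampled contour -> source pixel coordinates
    return (c.reshape(-1,2)+.5)/k-.5+[x0,y0]
E
cat > m.py <<'E'
from h import *
im={n:cv2.imread(f'pics/{n}0.png') for n in('top','scene')}
R={'sq':{'top':(310,385,195,245),'scene':(300,360,160,210)},'jig':{'top':(145,245,160,250),'scene':(170,280,225,325)}}
for n in im:
    x0,x1,y0,y1=R['sq'][n]; a=roi(im[n],x0,x1,y0,y1).astype(int); b,g,r=a[...,0],a[...,1],a[...,2]
    w=(b>140); o=(r-b>70)&(r>150)
    c=big(w); ap=cv2.approxPolyDP(c,6,True)
    print(n,'white hull px',px(ap,x0,y0).round(1).tolist()); print(' z14',ray(n,px(ap,x0,y0),14).round(1).tolist())
    c=big(o); rc=cv2.minAreaRect(c); bx=px(cv2.boxPoints(rc),x0,y0); print(' handle z56',ray(n,bx,56).round(1).tolist(), ray(n,bx.mean(0),56).round(1))
    x0,x1,y0,y1=R['jig'][n]; a=roi(im[n],x0,x1,y0,y1).astype(int); b,g,r=a[...,0],a[...,1],a[...,2]
    m=(g>135); c=big(m); ap=cv2.approxPolyDP(cv2.convexHull(c),10,True)
    P=px(ap,x0,y0); print('jig px',P.round(1).tolist(),'z38',ray(n,P,38).round(1).tolist(),'z12',ray(n,P,12).round(1).tolist())
    k=(g>150)&(b>g-30)&(r-b<40); c=big(k); rc=cv2.minAreaRect(c); bx=px(cv2.boxPoints(rc),x0,y0); W=ray(n,bx,41)
    print('keeper',W.round(1).tolist(),W.mean(0).round(1))
E
python3 m.py
```

```text
top white hull px [[317.6, 230.9], [317.8, 232.8], [324.2, 238.1], [336.8, 223.4], [338.9, 236.4], [352.6, 235.8], [352.9, 222.8], [367.4, 235.2], [373.6, 227.9], [343.1, 202.1]]
 z14 [[536.1, -164.0], [530.7, -164.4], [514.6, -183.2], [557.4, -221.4], [518.8, -226.7], [520.1, -267.3], [558.6, -269.5], [520.8, -311.3], [542.2, -330.4], [620.7, -242.1]]
 handle z56 [[565.1, -237.7], [566.1, -252.2], [528.0, -254.3], [527.0, -239.9]] [[ 546.5 -246. ]]
jig px [[178.9, 167.4], [232.8, 190.9], [208.9, 245.9], [153.6, 221.1]] z38 [[728.1, 241.3], [656.1, 84.0], [496.6, 154.4], [571.3, 314.6]] z12 [[732.9, 245.9], [659.6, 85.8], [497.3, 157.5], [573.3, 320.5]]
keeper [[662.6, 272.7], [698.3, 173.0], [677.1, 165.4], [641.5, 265.0]] [669.8 219. ]
scene white hull px [[326.8, 171.6], [311.8, 174.9], [323.9, 201.2], [332.8, 198.8], [327.8, 186.9], [337.9, 190.1], [343.8, 182.4], [341.1, 179.8], [340.1, 183.8], [336.8, 185.1], [327.4, 181.8]]
 z14 [[587.9, -278.9], [620.6, -240.2], [532.8, -158.2], [515.5, -181.0], [552.0, -218.1], [519.4, -221.9], [519.6, -261.7], [532.0, -268.3], [526.4, -250.4], [532.4, -239.7], [563.7, -238.0]]
 handle z56 [[565.1, -233.2], [569.3, -251.9], [528.7, -249.9], [525.0, -231.5]] [[ 546.9 -241.6]]
jig px [[239.9, 233.1], [270.4, 271.2], [274.4, 286.8], [239.6, 311.8], [220.1, 317.8], [206.4, 318.1], [177.9, 263.4]] z38 [[655.8, 84.0], [519.9, 141.0], [487.7, 172.1], [518.3, 267.2], [546.2, 301.9], [571.4, 318.7], [728.0, 243.6]] z12 [[670.9, 68.1], [530.6, 127.0], [497.3, 159.1], [529.0, 257.4], [557.8, 293.2], [583.8, 310.5], [745.5, 233.0]]
keeper [[662.1, 272.1], [699.9, 172.1], [676.8, 170.0], [640.9, 269.4]] [669.9 220.9]
```

The two views agree. The square's corner is at about (620,-241) with yaw about 2.8°, and the handle is at about (546,-244). The jig origin is at about (695.6,230.4) with yaw 20.1°; the keeper predicted from that lies within 2 mm of the measured one. Next I travel to a point above the handle, at 300 mm TCP height and clear of everything.

{"name": "jog_arm", "arguments": {"deltas": "-12 -14 0 0 0 -0.03 -1;-35 -41 0 0 0 -0.08 -1;-60 -70 0 0 0 -0.14 -1;-86 -100 0 0 0 -0.2 -1;-112 -130 0 0 0 -0.25 -1;-138 -160 0 0 0 -0.293 -1;-164 -190 0 0 0 -0.293 -1;-190 -220 0 0 0 -0.293 -1;-216 -250 0 0 0 -0.293 -1;-242 -280 0 0 0 -0.293 -1;-268 -310 0 0 0 -0.293 -1;-294 -340 0 0 0 -0.293 -1", "force": 80}}

```text
t: 1.1
tool_pos: [342.3, 154.8, 303.8]
tcp_rot: [[-0.999, -0.049, 0.0], [-0.049, 0.999, 0.0], [-0.0, 0.0, -1.0]]
ft_force: [0.4, -0.3, 0.2]
opening: 85.4
```

```bash
cat > st.py <<'E'
from h import *
import sys
s=read_state();R=np.array(s['tcp_rot']);p=np.array(s['tool_pos'])
yaw=np.degrees(np.arctan2(-R[0,1],R[1,1]))
print('t',s['t'],'p',p.round(2),'yaw',yaw.round(2),'zaxis',R[:,2].round(4),'F',np.round(s['ft_force'],2),'M',np.round(s['moment'],2),'open',round(s['opening'],2))
if len(sys.argv)>3:
    g=np.array([float(v) for v in sys.argv[1:4]]); print('tool delta',(R.T@(g-p)).round(1))
E
python3 st.py 546 -244.3 200
```

```text
t 1.1 p [342.28 154.85 303.84] yaw 2.78 zaxis [ 1.e-04  1.e-04 -1.e+00] F [ 0.39 -0.27  0.25] M [-0.02 -0.07 -0.02] open 85.44
tool delta [-184.1 -408.6  103.8]
```

{"name": "jog_arm", "arguments": {"deltas": "-7 -15 0 0 0 0 -1;-22 -48 4 0 0 0 -1;-38 -84 10 0 0 0 -1;-55 -121 20 0 0 0 -1;-72 -158 35 0 0 0 -1;-88 -195 50 0 0 0 -1;-105 -232 65 0 0 0 -1;-122 -269 78 0 0 0 -1;-138 -306 90 0 0 0 -1;-155 -343 98 0 0 0 -1;-170 -378 103 0 0 0 -1;-184 -408.6 104 0 0 0 -1"}}

```text
t: 2.1
tool_pos: [545.7, -244.7, 197.9]
tcp_rot: [[-0.999, -0.047, -0.003], [-0.047, 0.999, 0.001], [0.003, 0.001, -1.0]]
ft_force: [0.4, 0.2, -0.5]
opening: 85.3
```

```bash
python3 st.py 546 -244.3 92
python3 - <<'E'
from h import *
for n in("scene","top"):
    im=cams.capture(n)[:,:,::-1]; cv2.imwrite(f"pics/{n}1.png",im)
t=cv2.imread('pics/top1.png'); s=cv2.imread('pics/scene1.png')
cv2.imwrite('pics/z1.png',np.hstack([roi(t,300,390,180,260,4),roi(s,280,380,140,220,4)]))
E
python3 st.py 546 -244.3 92
```

```text
t 2.1 p [ 545.65 -244.71  197.93] yaw 2.71 zaxis [-0.0027  0.0012 -1.    ] F [ 0.39  0.22 -0.52] M [ 0.04  0.01 -0.  ] open 85.27
tool delta [ -0.6   0.2 105.9]
t 2.2 p [ 547.58 -247.12  198.5 ] yaw 2.53 zaxis [ 0.0013 -0.0017 -1.    ] F [-0.89  0.8   0.35] M [0.02 0.04 0.  ] open 85.65
tool delta [  1.6   3.1 106.5]
```

View pics/z1.png

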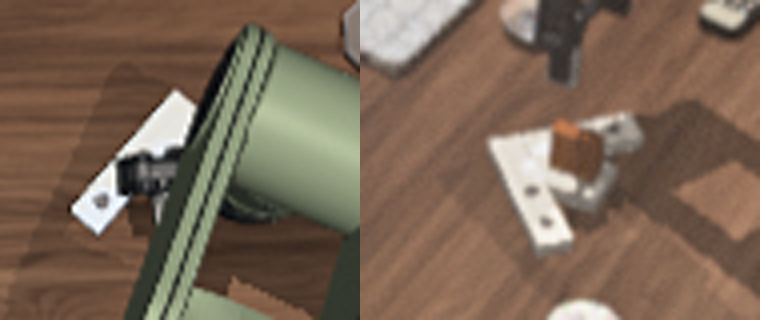

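The pictures show the open fingers above the handle: the handle is at (565,150) in the right panel and the fingers at (560,60). Nothing has been touched. I descend partway and check position again.

{"name": "jog_arm", "arguments": {"deltas": "0 0 8 0 0 0 -1;0 0 20 0 0 0 -1;0 0 34 0 0 0 -1;0 0 48 0 0 0 -1;0 0 58 0 0 0 -1;0 0 64 0 0 0 -1;0 0 66 0 0 0 -1;0 0 66 0 0 0 -1;0 0 66 0 0 0 -1"}}

```text
t: 2.95
tool_pos: [545.9, -242.4, 134.4]
tcp_rot: [[-0.999, -0.049, 0.001], [-0.049, 0.999, -0.0], [-0.001, -0.0, -1.0]]
ft_force: [0.4, 0.5, 1.2]
opening: 85.5
```

```bash
python3 st.py 546 -244.3 92
python3 - <<'E'
from h import *
s=cams.capture("scene")[:,:,::-1]
cv2.imwrite('pics/z2.png',roi(s,280,380,140,220,6))
E
python3 st.py 546 -244.3 92
```

```text
t 2.95 p [ 545.92 -242.35  134.38] yaw 2.78 zaxis [ 8.e-04 -3.e-04 -1.e+00] F [0.44 0.51 1.23] M [-0.   -0.01 -0.02] open 85.53
tool delta [ 0.  -1.9 42.4]
t 3.0 p [ 546.05 -242.51  134.62] yaw 2.77 zaxis [ 1.4e-03 -5.0e-04 -1.0e+00] F [ 0.94  0.54 -0.06] M [-0.05  0.01 -0.02] open 85.57
tool delta [ 0.2 -1.8 42.6]
```

View pics/z2.png

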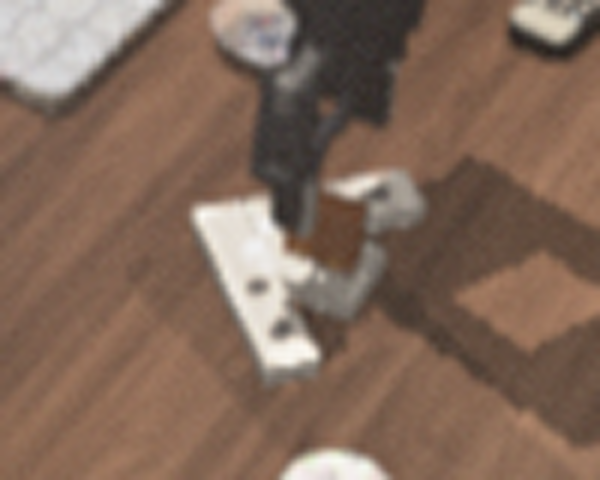

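The fingers straddle the handle at about (325,230). I finish the descent, then close.

{"name": "jog_arm", "arguments": {"deltas": "0 -1 10 0 0 0 -1;0 -1.8 22 0 0 0 -1;0 -1.8 33 0 0 0 -1;0 -1.8 40 0 0 0 -1;0 -1.8 42.5 0 0 0 -1;0 -1.8 42.5 0 0 0 -1;0 -1.8 42.5 0 0 0 1;0 -1.8 42.5 0 0 0 1;0 -1.8 42.5 0 0 0 1;0 -1.8 42.5 0 0 0 1;0 -1.8 42.5 0 0 0 1;0 -1.8 42.5 0 0 0 1", "force": 80}}

```text
t: 4.0
tool_pos: [546.1, -244.5, 92.0]
tcp_rot: [[-0.999, -0.048, 0.001], [-0.048, 0.999, -0.001], [-0.001, -0.001, -1.0]]
ft_force: [0.6, 1.0, -2.4]
opening: 15.0
```

{"name": "jog_arm", "arguments": {"deltas": "0 0 0 0 0 0 1;0 0 0 0 0 0 1;0 0 0 0 0 0 1;0 0 0 0 0 0 1"}}

```text
t: 4.33
tool_pos: [546.1, -244.5, 91.9]
tcp_rot: [[-0.999, -0.048, 0.001], [-0.048, 0.999, -0.0], [-0.001, -0.001, -1.0]]
ft_force: [-0.9, -0.5, 5.1]
opening: 15.1
```

```bash
python3 st.py
```

```text
t 4.3333 p [ 546.08 -244.48   91.91] yaw 2.76 zaxis [ 1.1e-03 -5.0e-04 -1.0e+00] F [-0.86 -0.49  5.05] M [-0.05  0.07 -0.05] open 15.14
```

It is gripped: the opening is 15 mm against a 16 mm handle. I lift 70 mm and carry it toward the pre-insertion pose, with the corner 75 mm short of home on the jig's bisector.

{"name": "jog_arm", "arguments": {"deltas": "0 0 -6 0 0 0 1;0 0 -18 0 0 0 1;0 0 -34 0 0 0 1;0 4 -50 0 0 0 1;-1 14 -62 0 0 0 1;-2 30 -69 0 0 -0.03 1;-3 54 -72 0 0 -0.06 1;-5 82 -72 0 0 -0.1 1;-7 112 -72 0 0 -0.14 1;-9 142 -72 0 0 -0.18 1;-11 170 -72 0 0 -0.22 1;-13 190 -72 0 0 -0.25 1"}}

```text
t: 5.33
tool_pos: [548.3, -50.9, 162.9]
tcp_rot: [[-0.955, -0.297, -0.003], [-0.297, 0.955, 0.001], [0.002, 0.002, -1.0]]
ft_force: [0.5, 0.4, -3.0]
opening: 15.0
```

```bash
python3 st.py 554.7 178.9 164
```

```text
t 5.3333 p [548.34 -50.92 162.88] yaw 17.26 zaxis [-0.0026  0.0013 -1.    ] F [ 0.53  0.43 -3.02] M [-0.02  0.09  0.  ] open 15.0
tool delta [-74.3 217.6  -0.8]
```

{"name": "jog_arm", "arguments": {"deltas": "-4 10 0 0 0 -0.02 1;-12 35 0 0 0 -0.04 1;-22 63 0 0 0 -0.05 1;-32 93 0 0 0 -0.05 1;-42 123 0 0 0 -0.05 1;-52 153 0 0 0 -0.05 1;-61 180 0 0 0 -0.05 1;-68 200 0 0 0 -0.05 1;-73 213 0 0 0 -0.05 1;-74 217 0 0 0 -0.05 1;-74 217 0 0 0 -0.05 1;-74 217 0 0 0 -0.05 1"}}

```text
t: 6.33
tool_pos: [556.3, 174.3, 163.1]
tcp_rot: [[-0.94, -0.341, -0.001], [-0.341, 0.94, -0.001], [0.001, -0.001, -1.0]]
ft_force: [-0.1, 0.5, -3.0]
opening: 14.8
```

```bash
python3 st.py 554.7 178.9 107
python3 - <<'E'
from h import *
for n in("scene","top"):
    cv2.imwrite(f"pics/{n}3.png",cams.capture(n)[:,:,::-1])
t=cv2.imread('pics/top3.png'); s=cv2.imread('pics/scene3.png')
cv2.imwrite('pics/z3.png',np.hstack([roi(t,145,245,160,260,4),roi(s,165,265,225,325,4)]))
E
python3 st.py 554.7 178.9 107
```

```text
t 6.3333 p [556.32 174.31 163.12] yaw 19.94 zaxis [-1.e-03 -9.e-04 -1.e+00] F [-0.05  0.49 -3.04] M [-0.05  0.1  -0.06] open 14.8
tool delta [-0.1  4.9 56.1]
t 6.4333 p [556.43 173.92 163.3 ] yaw 19.87 zaxis [-7.e-04 -6.e-04 -1.e+00] F [-0.05  0.03 -3.53] M [-0.03  0.02  0.02] open 14.8
tool delta [-0.1  5.3 56.3]
```

View pics/z3.png

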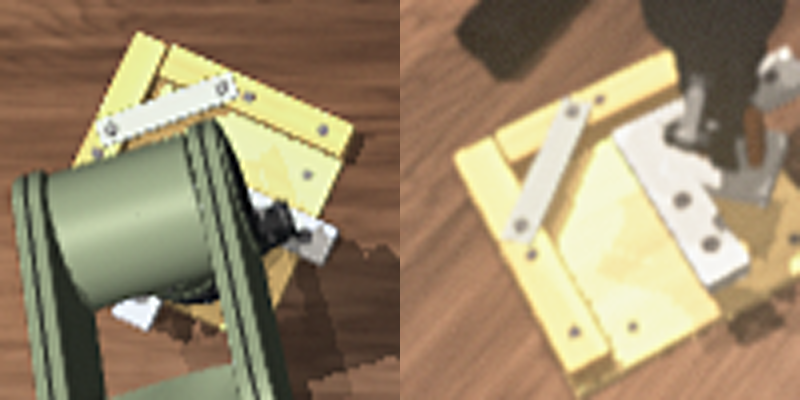

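The square hangs level, with its corner at about (613,135) and its left tip at about (715,288) in the zoomed scene panel. I check its pose in the hand by rays at its top height of about 85 mm.

```bash
python3 - <<'E'
from h import *
s=cv2.imread('pics/scene3.png');x0,y0=215,250
a=roi(s,x0,265,y0,300,8).astype(int);b,g,r=a[...,0],a[...,1],a[...,2]
m=(b>140)&(r-b<45)
c=big(m);ap=cv2.approxPolyDP(c,10,True);P=px(ap,x0,y0,8)
print(P.round(1).tolist());print(ray('scene',P,85.4).round(1).tolist())
cv2.imwrite('pics/m3.png',m*255)
u=np.array([np.cos(np.radians(19.9)),np.sin(np.radians(19.9))]);v=np.array([-u[1],u[0]])
h=np.array([556.4,174]);o=h+75*u;print('expect corner',o,'ltip',o+120/2**.5*(v-u),'rtip',o-120/2**.5*(v+u), proj('scene',[[*o,85.4],[*(o+120/2**.5*(v-u)),85.4]]))
E
```

```text
[[232.6, 249.6], [218.2, 257.1], [217.7, 259.4], [241.2, 296.6], [251.4, 290.9], [251.9, 289.1], [243.2, 279.8], [243.9, 277.1], [241.6, 271.9], [244.9, 271.4], [244.7, 267.2], [230.4, 259.3], [230.9, 256.2], [233.7, 254.6], [235.1, 255.4], [233.9, 258.6], [238.1, 258.9], [239.7, 249.6]]
[[612.2, 163.4], [627.5, 198.9], [624.1, 204.9], [517.8, 254.5], [507.1, 231.3], [508.9, 226.9], [539.6, 218.0], [542.5, 211.3], [555.4, 203.1], [549.6, 197.9], [557.1, 188.8], [598.8, 188.7], [603.4, 180.9], [600.8, 173.7], [596.4, 174.0], [593.1, 182.6], [584.2, 178.3], [597.6, 154.3]]
expect corner [626.92160953 199.52846627] ltip [518.25335364 250.432397  ] rtip [576.0176788   90.86021038] [[218.20570146 257.34633705]
 [242.14495621 295.07414761]][ WARN:0@0.798] global loadsave.cpp:1063 imwrite_ Unsupported depth image for selected encoder is fallbacked to CV_8U.
```

View pics/m3.png

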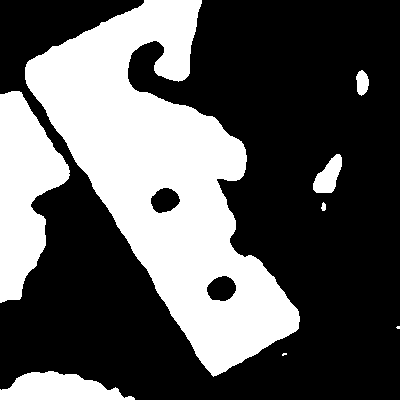

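The pose in hand agrees with the expected one to about 1 mm. I correct the 5 mm lateral error and descend to about 3 mm above the board.

{"name": "jog_arm", "arguments": {"deltas": "0 2 4 0 0 -0.003 1;0 5 14 0 0 -0.003 1;0 5 26 0 0 -0.003 1;0 5 38 0 0 -0.003 1;0 5 48 0 0 -0.003 1;0 5 54 0 0 -0.003 1;0 5 56 0 0 -0.003 1;0 5 56 0 0 -0.003 1;0 5 56 0 0 -0.003 1"}}

```text
t: 7.18
tool_pos: [555.2, 180.0, 107.6]
tcp_rot: [[-0.939, -0.344, 0.001], [-0.344, 0.939, 0.0], [-0.001, 0.0, -1.0]]
ft_force: [-0.6, 0.1, -3.5]
opening: 15.3
```

```bash
python3 st.py 554.7 178.9 104
```

```text
t 7.1833 p [555.16 180.02 107.62] yaw 20.12 zaxis [ 6.e-04  3.e-04 -1.e+00] F [-0.57  0.07 -3.55] M [-0.    0.07  0.  ] open 15.35
tool delta [ 0.8 -0.9  3.6]
```

{"name": "jog_arm", "arguments": {"deltas": "0 -0.5 1 0 0 0 1;0 -0.9 2 0 0 0 1;0 -0.9 3 0 0 0 1;0 -0.9 3.6 0 0 0 1;0 -0.9 3.6 0 0 0 1;0 -0.9 3.6 0 0 0 1"}}

```text
t: 7.68
tool_pos: [555.2, 179.2, 103.9]
tcp_rot: [[-0.939, -0.344, 0.0], [-0.344, 0.939, 0.0], [-0.0, 0.0, -1.0]]
ft_force: [-0.4, 0.6, -2.6]
opening: 15.2
```

```bash
python3 st.py
```

```text
t 7.6833 p [555.24 179.15 103.92] yaw 20.12 zaxis [ 3.e-04  2.e-04 -1.e+00] F [-0.38  0.63 -2.61] M [0.04 0.   0.03] open 15.21
```

{"name": "jog_arm", "arguments": {"deltas": "0 0 0.5 0 0 0 1;0 0 1 0 0 0 1;0 0 1 0 0 0 1;0 0 1 0 0 0 1"}}

```text
t: 8.02
tool_pos: [555.5, 179.2, 103.9]
tcp_rot: [[-0.939, -0.344, 0.001], [-0.344, 0.939, 0.0], [-0.001, -0.0, -1.0]]
ft_force: [-1.2, -0.7, 6.4]
opening: 15.1
```

```bash
python3 st.py
```

```text
t 8.0167 p [555.48 179.23 103.86] yaw 20.12 zaxis [ 1.3e-03  4.0e-04 -1.0e+00] F [-1.19 -0.72  6.43] M [-0.13  0.31  0.03] open 15.06
```

The square touches the board with about 10 N. I ease off 0.5 mm and slide in 60 mm along the bisector (tool -x).

{"name": "jog_arm", "arguments": {"deltas": "-2 0 -0.5 0 0 0 1;-6 0 -0.5 0 0 0 1;-12 0 -0.5 0 0 0 1;-18 0 -0.5 0 0 0 1;-25 0 -0.5 0 0 0 1;-32 0 -0.5 0 0 0 1;-39 0 -0.5 0 0 0 1;-46 0 -0.5 0 0 0 1;-52 0 -0.5 0 0 0 1;-57 0 -0.5 0 0 0 1;-60 0 -0.5 0 0 0 1;-60 0 -0.5 0 0 0 1"}}

```text
t: 9.02
tool_pos: [613.3, 200.4, 103.9]
tcp_rot: [[-0.939, -0.344, 0.003], [-0.344, 0.939, 0.001], [-0.003, -0.0, -1.0]]
ft_force: [0.3, 0.1, 4.8]
opening: 14.9
```

```bash
python3 st.py 625.2 204.6 104
python3 - <<'E'
from h import *
for n in("scene","top"):
    cv2.imwrite(f"pics/{n}4.png",cams.capture(n)[:,:,::-1])
t=cv2.imread('pics/top4.png'); s=cv2.imread('pics/scene4.png')
cv2.imwrite('pics/z4.png',np.hstack([roi(t,145,245,160,260,4),roi(s,165,265,225,325,4)]))
E
python3 st.py 625.2 204.6 104
```

```text
t 9.0167 p [613.32 200.41 103.89] yaw 20.13 zaxis [ 0.0028  0.001  -1.    ] F [0.27 0.08 4.77] M [-0.13  0.11  0.03] open 14.88
tool delta [-12.6  -0.2  -0.1]
t 9.1167 p [613.26 200.39 103.9 ] yaw 20.12 zaxis [ 0.0034  0.0012 -1.    ] F [1.63 0.16 4.86] M [ 0.03 -0.05  0.03] open 14.87
tool delta [-12.7  -0.2  -0.1]
```

View pics/z4.png

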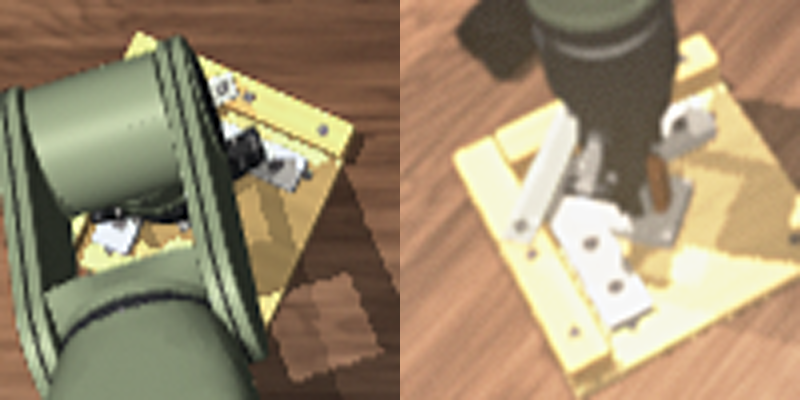

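The square is under the keeper, with even gaps to both fences and about 12.6 mm left along the bisector. I advance slowly.

{"name": "jog_arm", "arguments": {"deltas": "-2 0 0 0 0 0 1;-4 0 0 0 0 0 1;-6 0 0 0 0 0 1;-8 0 0 0 0 0 1;-9.5 0 0 0 0 0 1;-10.5 0 0 0 0 0 1;-10.5 0 0 0 0 0 1;-10.5 0 0 0 0 0 1"}}

```text
t: 9.78
tool_pos: [621.9, 203.6, 103.9]
tcp_rot: [[-0.939, -0.344, 0.001], [-0.344, 0.939, 0.0], [-0.001, 0.0, -1.0]]
ft_force: [-0.4, -0.3, 5.6]
opening: 15.0
```

```bash
python3 st.py 625.2 204.6 104
```

```text
t 9.7833 p [621.91 203.58 103.88] yaw 20.13 zaxis [ 1.e-03  4.e-04 -1.e+00] F [-0.41 -0.32  5.6 ] M [-0.11  0.16  0.05] open 14.98
tool delta [-3.4 -0.2 -0.1]
```

{"name": "jog_arm", "arguments": {"deltas": "-0.7 0 0 0 0 0 1;-1.4 0 0 0 0 0 1;-2 0 0 0 0 0 1;-2.5 0 0 0 0 0 1;-2.5 0 0 0 0 0 1"}}

```text
t: 10.2
tool_pos: [623.0, 203.8, 103.9]
tcp_rot: [[-0.939, -0.344, -0.002], [-0.344, 0.939, -0.001], [0.003, -0.0, -1.0]]
ft_force: [-5.5, -3.4, 9.8]
opening: 14.9
```

```bash
python3 st.py 625.2 204.6 104
```

```text
t 10.2 p [623.03 203.79 103.86] yaw 20.14 zaxis [-0.0023 -0.0011 -1.    ] F [-5.52 -3.39  9.76] M [-0.37  0.49  0.06] open 14.93
tool delta [-2.3  0.  -0.1]
```

{"name": "jog_arm", "arguments": {"deltas": "-0.5 0 0 0 0 0 1;-1 0 0 0 0 0 1;-1 0 0 0 0 0 1;-1 0 0 0 0 0 1"}}

```text
t: 10.53
tool_pos: [623.4, 203.7, 103.9]
tcp_rot: [[-0.939, -0.344, -0.004], [-0.344, 0.939, -0.002], [0.004, -0.001, -1.0]]
ft_force: [-6.8, -3.4, 10.3]
opening: 15.7
```

```bash
python3 st.py 625.2 204.6 104
```

```text
t 10.5333 p [623.44 203.68 103.86] yaw 20.14 zaxis [-0.0036 -0.002  -1.    ] F [-6.81 -3.39 10.32] M [-0.46  0.68  0.02] open 15.66
tool delta [-2.   0.3 -0.1]
```

The fences are felt: 7.6 N back along the bisector, with only -0.8 N laterally, so both fences are sharing the load. I press further in small steps.

{"name": "jog_arm", "arguments": {"deltas": "-0.5 0 0 0 0 0 1;-1 0 0 0 0 0 1;-1 0 0 0 0 0 1;-1 0 0 0 0 0 1"}}

```text
t: 10.87
tool_pos: [623.9, 203.6, 103.9]
tcp_rot: [[-0.939, -0.344, -0.005], [-0.344, 0.939, -0.003], [0.006, -0.001, -1.0]]
ft_force: [-7.9, -5.0, 11.6]
opening: 15.4
```

```bash
cat >> st.py <<'E'
F=np.array(s['ft_force']);c,n=np.cos(np.radians(20.1)),np.sin(np.radians(20.1));print('jig F',F[:2]@[c,n],F[:2]@[-n,c],'tilt',R[:2,2]@[c,n],'handle rel home',(p[:2]-[625.2,204.6])@[c,n],(p[:2]-[625.2,204.6])@[-n,c])
E
python3 st.py
```

```text
t 10.8667 p [623.88 203.56 103.92] yaw 20.15 zaxis [-0.0049 -0.0028 -1.    ] F [-7.88 -4.97 11.6 ] M [-0.67  0.78  0.05] open 15.37
jig F -9.111089253807904 -1.9581911670699939 tilt -0.005572591828731097 handle rel home -1.5936062369923951 -0.5200121394521656
```

{"name": "jog_arm", "arguments": {"deltas": "-0.5 0 0 0 0 0 1;-1 0 0 0 0 0 1;-1 0 0 0 0 0 1;-1 0 0 0 0 0 1"}}

```text
t: 11.2
tool_pos: [624.4, 203.5, 104.0]
tcp_rot: [[-0.939, -0.345, -0.006], [-0.345, 0.939, -0.004], [0.007, -0.001, -1.0]]
ft_force: [-10.4, -7.0, 12.4]
opening: 14.7
```

```bash
python3 st.py
```

```text
t 11.2 p [624.35 203.51 104.01] yaw 20.15 zaxis [-0.0061 -0.0037 -1.    ] F [-10.36  -6.96  12.37] M [-0.9   0.97  0.05] open 14.74
jig F -12.12142300060431 -2.971614640317723 tilt -0.007015185000408442 handle rel home -1.1683466917435212 -0.728142181220713
```

{"name": "jog_arm", "arguments": {"deltas": "0 -0.5 0 0 0 0 1;0 -1 0 0 0 0 1;0 -1 0 0 0 0 1;0 -1 0 0 0 0 1"}}

```text
t: 11.53
tool_pos: [625.2, 203.0, 103.9]
tcp_rot: [[-0.939, -0.344, -0.005], [-0.344, 0.939, -0.003], [0.006, -0.001, -1.0]]
ft_force: [-8.1, -5.4, 11.2]
opening: 15.1
```

```bash
python3 st.py
python3 - <<'E'
from h import *
for n in("scene","top"):
    cv2.imwrite(f"pics/{n}5.png",cams.capture(n)[:,:,::-1])
t=cv2.imread('pics/top5.png'); s=cv2.imread('pics/scene5.png')
cv2.imwrite('pics/z5.png',np.hstack([roi(t,150,230,160,240,5),roi(s,165,245,235,315,5)]))
E
python3 st.py
```

```text
t 11.5333 p [625.18 202.98 103.91] yaw 20.14 zaxis [-0.0049 -0.0028 -1.    ] F [-8.1  -5.37 11.23] M [-0.63  0.78  0.01] open 15.07
jig F -9.451178733894833 -2.2648863782184177 tilt -0.0055132491713364516 handle rel home -0.5768799763619763 -1.517006422738619
t 11.6333 p [625.2  202.98 103.91] yaw 20.14 zaxis [-0.0048 -0.0028 -1.    ] F [-8.71 -6.   10.43] M [-0.67  0.75  0.04] open 15.02
jig F -10.238844361426416 -2.639168355336239 tilt -0.0054485956029662755 handle rel home -0.5568439084301052 -1.5257987026290842
```

View pics/z5.png

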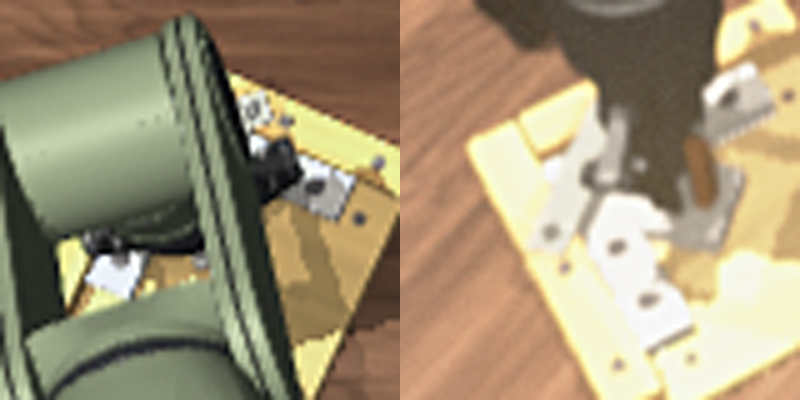

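With the -y shift the tool slid along the left fence (+0.6, -0.8 mm) and the lateral force stayed negative. So only the left fence is touching so far. I keep moving along the left fence toward the right one.

{"name": "jog_arm", "arguments": {"deltas": "-0.3 -0.5 0 0 0 0 1;-0.6 -1 0 0 0 0 1;-1 -1.5 0 0 0 0 1;-1 -1.5 0 0 0 0 1;-1 -1.5 0 0 0 0 1"}}

```text
t: 12.05
tool_pos: [625.4, 202.8, 103.9]
tcp_rot: [[-0.939, -0.344, -0.008], [-0.344, 0.939, -0.002], [0.008, 0.001, -1.0]]
ft_force: [-12.3, -2.8, 14.1]
opening: 15.2
```

```bash
python3 st.py
```

```text
t 12.05 p [625.39 202.84 103.95] yaw 20.13 zaxis [-0.0077 -0.0016 -1.    ] F [-12.32  -2.84  14.09] M [-0.19  1.2   0.04] open 15.19
jig F -12.54524448080598 1.570512908057001 tilt -0.007749819127170033 handle rel home -0.4283537328967905 -1.7122345179352827
```

{"name": "jog_arm", "arguments": {"deltas": "-0.3 -0.5 0 0 0 0 1;-0.6 -1 0 0 0 0 1;-1 -1.5 0 0 0 0 1;-1 -1.5 0 0 0 0 1;-1 -1.5 0 0 0 0 1"}}

```text
t: 12.47
tool_pos: [625.6, 202.8, 104.1]
tcp_rot: [[-0.939, -0.344, -0.01], [-0.344, 0.939, -0.0], [0.01, 0.003, -1.0]]
ft_force: [-16.5, 0.3, 16.2]
opening: 15.4
```

```bash
python3 st.py
```

```text
t 12.4667 p [625.63 202.75 104.09] yaw 20.11 zaxis [-1.040e-02 -3.000e-04 -9.999e-01] F [-16.51   0.29  16.16] M [0.22 1.74 0.07] open 15.4
jig F -15.407783557441324 5.951346846669565 tilt -0.009866449254554415 handle rel home -0.2305017370512556 -1.8825210519363045
```

Both fences are now in contact: motion has stopped and the lateral force flipped to +6 N. I rebalance laterally and press a bit more.

{"name": "jog_arm", "arguments": {"deltas": "-0.3 0.6 0 0 0 0 1;-0.7 1.2 0 0 0 0 1;-1 1.7 -0.3 0 0 0 1;-1.3 1.7 -0.3 0 0 0 1;-1.3 1.7 -0.3 0 0 0 1;-1.3 1.7 -0.3 0 0 0 1"}}

```text
t: 12.97
tool_pos: [625.7, 203.0, 104.2]
tcp_rot: [[-0.939, -0.344, -0.012], [-0.344, 0.939, -0.003], [0.013, 0.001, -1.0]]
ft_force: [-17.9, -6.4, 16.4]
opening: 15.0
```

```bash
python3 st.py
```

```text
t 12.9667 p [625.72 203.01 104.16] yaw 20.13 zaxis [-0.0123 -0.0035 -0.9999] F [-17.86  -6.43  16.4 ] M [-0.49  1.87 -0.01] open 14.99
jig F -18.97670119427569 0.10140051842262204 tilt -0.012789350804535042 handle rel home -0.05401795843951793 -1.669758040018147
```

Balanced: 19 N along the bisector and 0.1 N laterally. I look again to verify that it is home and square, and that the bystanders haven't moved.

```bash
python3 - <<'E'
from h import *
for n in("scene","top"):
    cv2.imwrite(f"pics/{n}6.png",cams.capture(n)[:,:,::-1])
t=cv2.imread('pics/top6.png'); s=cv2.imread('pics/scene6.png')
cv2.imwrite('pics/z6.png',np.hstack([roi(t,160,230,180,250,5),roi(s,170,250,240,310,5)]))
for n,rs in {'top':[(275,300,250,273),(132,155,266,290),(203,257,135,162),(383,412,175,202)],'scene':[(322,350,212,246),(244,272,360,392)]}.items():
    a=cv2.imread(f'pics/{n}0.png').astype(np.float32).mean(2);b=cv2.imread(f'pics/{n}6.png').astype(np.float32).mean(2)
    for x0,x1,y0,y1 in rs: print(n,(x0,y0),[round(v,2) for v in cv2.phaseCorrelate(a[y0:y1,x0:x1].copy(),b[y0:y1,x0:x1].copy())[0]])
u=np.array([np.cos(np.radians(20.1)),np.sin(np.radians(20.1))]);v=np.array([-u[1],u[0]])
for nm,o in(('est',np.array([695.6,230.4])),('tool',np.array([625.7,203.0])+75*u)):
    k=120/2**.5
    for n in('scene','top'): print(nm,n,'tips L,R z26',proj(n,[[*(o+k*(v-u)),26],[*(o-k*(v+u)),26]]).round(1).tolist())
E
python3 st.py
```

```text
top (275, 250) [0.55, 0.0]
top (132, 266) [-0.01, 0.03]
top (203, 135) [0.05, 0.45]
top (383, 175) [0.04, 0.46]
scene (322, 212) [0.02, -0.13]
scene (244, 360) [0.06, -0.18]
est scene tips L,R z26 [[212.9, 304.5], [234.9, 247.2]]
est top tips L,R z26 [[166.1, 215.9], [220.3, 195.4]]
tool scene tips L,R z26 [[213.1, 303.9], [235.2, 246.6]]
tool top tips L,R z26 [[166.6, 215.8], [220.9, 195.2]]
t 13.0667 p [625.73 202.97 104.16] yaw 20.13 zaxis [-0.0123 -0.0035 -0.9999] F [-16.5   -4.36  16.67] M [-0.54  1.77  0.02] open 14.65
jig F -16.995445390561862 1.5759715832183891 tilt -0.012736253717250711 handle rel home -0.06101540416487877 -1.714238860305739
```

View pics/z6.png

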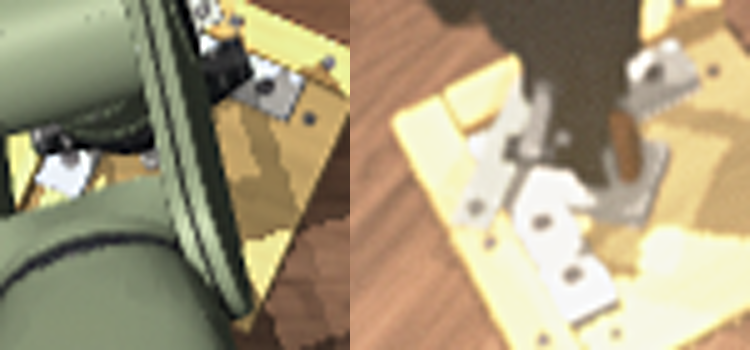

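The left leg lies flush along its fence, from (512,200) to (575,325) in the right panel. The nose shows past the keeper at (480,150), and the bystanders shifted by less than 0.6 px. One short hold, then sign-off.

{"name": "jog_arm", "arguments": {"deltas": "0 -0.2 0 0 0 0 1;0 -0.2 0 0 0 0 1;0 -0.2 0 0 0 0 1;0 -0.2 0 0 0 0 1"}}

```text
t: 13.4
tool_pos: [625.7, 203.0, 104.2]
tcp_rot: [[-0.939, -0.344, -0.012], [-0.344, 0.939, -0.003], [0.013, 0.001, -1.0]]
ft_force: [-16.5, -4.1, 16.2]
opening: 15.2
```

```bash
python3 st.py; python3 -c "
from cell import workorder; print(workorder.sign_off())"; python3 st.py
```

```text
t 13.4 p [625.74 202.97 104.16] yaw 20.13 zaxis [-0.0124 -0.0032 -0.9999] F [-16.5   -4.06  16.19] M [-0.42  1.81  0.09] open 15.23
jig F -16.88727540687295 1.8569782156731056 tilt -0.012719862351686543 handle rel home -0.055079288009100336 -1.7115739295223678
the job is handed in; nothing more can be done
None
the job is handed in; nothing more can be done
```

I gripped the square by its handle, set it flat on the baseboard and slid it under the keeper into the corner. The job was handed in at t = 13.4 s, still gripping and pressing. Sign-off gives no verdict, so whether it passed isn't confirmed.

**Fence contact:** It touched the left fence first and slid along it until the right fence stopped it too.

**Last checks before sign-off:**
- **Force:** About 17 N back along the bisector and +1.9 N laterally. With an estimated 4–5 N of that as friction on the board, I put it at roughly 7 N on the left fence and 10 N on the right. These are inferred from the wrist force, because I had no separate reading for each fence.
- **Alignment:** Tool yaw was 20.13° against a measured jig yaw of 20.1°. Gripper tilt was 0.013 rad, and the opening read 15.2 mm on the 16 mm handle.
- **Bystanders:** Image comparison showed shifts under 0.6 px for all four, so they stayed in place.

**Not confirmed:**
- **Home position:** The handle ended 1.7 mm sideways (toward the right fence) of the home position I estimated from the cameras. That is within calibration error, so I relied on the contact forces for "home".
- **Corner view:** The gripper hid part of the square, so I could not measure the corner gap directly.

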